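Lock the bangle cabinet with its C-shaped pin

ROBOT

A 6-joint arm with a two-finger parallel gripper is mounted at the origin on the work surface. World frame = base frame: x ahead of the robot, y to its left, z up, the work surface at z = 0. Lengths are in m, angles in rad, forces in N, time in s.
With the tool pointing down it reaches from about 0.35 to 0.775 m from the base axis. Payload 5.5 kg.
Tool frame: the origin (TCP) lies midway between the tips of the shut fingers; the grasp point (between the pads) lies 19 mm behind it; z points along the fingers, y is the line along which they close (so a half turn about z gives the same grasp; the last joint's range is limited). The gripper opens to 85 mm and grips with 20 to 120 N. Pads are 22 mm wide; open, the fingers measure 114 mm over their backs; the gripper's body (76 mm by 85 mm) begins 54 mm behind the grasp point. The pads swing forward as they close: fully open they stand 13 mm farther back than shut.
Start: joints at [-1.297, 0.313, 0.046, 1.304, 0, 1.431], TCP at [0.231, -0.527, 0.231] pointing down, gripper open.
Joint ranges: [-2.76, 2.76], [-0.86, 1.69], [-1.03, 1.26], [-2.2, 2.34], [-1.47, 1.5], [-3.14, 3.14]. Speed limits (rad/s): [2.57, 2.57, 3.14, 3.14, 3.14, 3.14].

INTERFACE

Orientations are given as a unit quaternion [x, y, z, w].
In Python, from cell import sensors, snapshot, camera_info, workorder gives the robot as it stands. The module is installed in compiled form; this text tells all that it offers.
- The arm moves only by the shell command python3 -m jog 'ROWS' [FORCE]. ROWS is a JSON object of lists of equal length, an entry for each row: "claw": the gripper command: -1 is shut, 1 is fully open, values between are in proportion; "delta_pos": the shift along the tool's x, y, z in cm, a list of three; "angular": the turn, a rotation vector about the tool's x, y, z in rad, a list of three. In form: {"claw": [claw, ...], "delta_pos": [[dx, dy, dz], ...], "angular": [[ax, ay, az], ...]}. A call has 1 to 5 rows; each row shifts and turns the commanded pose from where the row before left it, along the tool's axes as they then stand; what a row does not reach is not made up. A row lasts 1/8 s, in which the tool goes at most 62.5 mm and 10.7 degrees, less where a joint would pass 70% of its speed; a pose out of reach is approached as far as the arm can. A call is refused whole if a number of a shift passes 6.25 or a number of a turn 0.188, either way. A call with a gripper value outside its range is refused whole. The fingers move at their own pace and stop on an object; FORCE is the grip in N (left out, the last holds). Time passes only in rows, so rows that do not move let the fingers close. It gives the time, the measured TCP pose, the force, the opening and the grip force at its end, in the units of the state.
- sensors.state(): the state, without advancing time (a new reading comes with each control period).
- snapshot(name): name is "scene" or "top"; returns the picture (400x640x3 uint8, red, green, blue); there is no depth.
- camera_info(name): a dict with "K" (3x3 intrinsics, pixels), "position" and "attitude" of the camera in the world. Camera axes: x right, y down, z forward; pixel columns grow to the right and rows downward; lengths in m; the calibration is good to about 2 mm. A picture is of the moment at which its call begins. camera_info takes no time and is no camera call.
- workorder.hand_in(): hands the job in; it is judged then, once.
The state is a dict: "time": time; "joint_pos": joint angles; "dq": joint speeds; "tau": joint torques, N m; "eef_pos": TCP position; "tcp_rot": TCP orientation; "force": force on the tool from outside, world axes, zero at the start; "moment": the same for the moment, N m; "finger_gap": opening from 0.0 (shut) to 1.0 (fully open); "grasp_force": force on a finger pad.
Only numpy, scipy, OpenCV 4.12 (cv2) and the standard library are available. Lean on these libraries where they do the work, as an engineer would, in place of code of your own. Each camera call takes 0.05 s, during which the arm holds its last target. There are 200 camera calls.

TASK

Slide the door of the bangle cabinet fully shut, then lock it with the loose C-shaped chrome pin: set the pin on the cabinet's top, pass its curved wire along its own arc through the fixed ring and then the door's ring, and go on pushing gently until you feel the tip bear on the sprung rubber stop; press it there for a moment. Do not force the pin in the rings or ram the stop; then let go, leaving the pin standing flat on the cabinet's top through both rings, and do not disturb the jar, the elephant or the hair clips.

Things in the scene. Friction and masses are not known exactly. Their poses are not given: they have to be found in the camera images.
- cabinet: Fixed acrylic bangle cabinet, 130 (x) by 260 (y) by 100 mm high, white flat top, upright; place and yaw vary. Origin: centre of its underside; its front faces its own -x. All sizes here are in mm.
- bend_centre (a point): Point on the cabinet's top (cabinet x -15, y -60, z 100) about which the pin is turned into the rings. Angles below are seen from here: 0 = cabinet +x, 90 = cabinet +y. Axes as the cabinet's. Both rings lie 50 mm away; with the pin's own bend centre over this point its wire follows the rings' circle.
- door (a joint): Sliding door on the cabinet's front: metres open, 0 = fully shut (hard end stop), up to 0.09. It opens towards the cabinet's +y and is pushed shut towards -y; about 1.5 N of friction, it stays where it is left.
- door_pull (a point): Aluminium pull on the door, a block 10 thick (cabinet y), 40 deep (x), standing out in front of the door; its upright sides are 32 high. This point is in the middle of its thickness and depth, 6 below its upper end; the upper end is 15 above the cabinet's top. Graspable from above across its thickness.
- fixed_ring (a point): Centre of the upright steel ring fixed on the cabinet's top: bore 12, ring wire 5 thick, centre 12 above the top, 50 mm from the bend centre at 50 degrees (cabinet x 17.1, y -21.7); bore axis along the circle's tangent. The pin's tip enters it first, going counter-clockwise seen from above. Axes as the cabinet's.
- door_ring (a point): Centre of an equal ring carried by the door on a flat arm (3 high), 12 above the cabinet's top; with the door shut it is 50 mm from the bend centre at 90 degrees (cabinet x -15, y -10), bore axis along cabinet x; the pin goes through it towards the front (-x). Axes as the cabinet's.
- stop: Steel block 12 by 18, 22 high on the cabinet's top, past the door's ring. Origin: centre of its underside; x points at the coming tip. Its screw bears a 14 wide rubber pad, face 21 before the origin, give or take 6 (unreported, to be felt): the tip meets it when at 108 to 122 degrees. Sprung: 1 N to start, 2 N/mm for 2.5 mm, then solid. The push-back comes along this x. Press with 2 to 6 N; 12 N is ramming.
- pin: Loose chrome pin, about 0.12 kg, standing on the table: foot 28 (x) by 30 (y), 6 high; upright white tab 10 (x) by 26 (y) up to z 56; wire 7 thick, level at z 12, bent to a 50 mm circle about x -50, y 0. Origin: under the foot's centre, on that circle; z up. The wire leaves the tab to +y and ends 125 degrees on. Foot on the cabinet's top: wire at ring height, 2.5 to spare all round in a ring.
- pin_tip (a point): Centre of the wire's tip (rounded, reaching 3.5 farther): at x -78.7, y 41.0, z 12 in the pin's frame.
- pin_grip (a point): Middle of the grip tab, 44 above the foot's underside; grip here from above across the 10 thickness (pin x), fingertips kept at least 24 above the foot's underside clear the rings.
- jar: Empty frosted glass jar, 64 wide, 75 high; bystander. Origin at its underside.
- elephant: White ceramic elephant ring holder on an 80 saucer, trunk up to 87; bystander. Origin at its underside.
- claw_clip: Tortoiseshell plastic claw clip, 72 by 40, about 48 high; bystander. Origin at its underside.
- spring_clip: Chrome spring clip for hair, 85 by 18, 13 high; bystander. Origin at its underside.
There are look-alikes about, which are no part of the job. Leave any green or red look-alike of the pin alone.

How it is judged:
By the outcome, as a careful person would: the job done as asked, in the order asked, and still so for the second after the job is handed in, with the robot touching nothing.
It also fails if it takes over 72 s, if anything falls off the work surface, if the arm or the gripper's body presses on something with over 40 N, if the wrist force passes 120 N, or if a joint passes its speed limit or range.

## Working session

There is one attempt and no reset: what is moved stays moved. The work goes in short steps, Python scripts to look and compute and a shell command to move; the robot and the scene stay as the last step left them, time stands still between calls to the robot, and variables do not carry over. Pictures are saved under pics/ and viewed, at most 13 in all, crops included, and the job is handed in when it is done.

```bash
mkdir -p pics
python3 - <<'E'
from cell import sensors,snapshot,camera_info
import cv2
for n in("scene","top"):
    cv2.imwrite(f"pics/{n}0.png",cv2.cvtColor(snapshot(n),cv2.COLOR_RGB2BGR)); c=camera_info(n); print(n,c)
s=sensors.state();print(s)
E
```

```text
scene {'K': array([[423.88887875,   0.        , 324.88054038],
       [  0.        , 423.88887875, 196.7618517 ],
       [  0.        ,   0.        ,   1.        ]]), 'position': array([ 0.87557058, -0.30546853,  0.85952041]), 'attitude': array([ 0.875718  ,  0.39328527, -0.11263624, -0.25643276])}
top {'K': array([[372.23228157,   0.        , 314.5230182 ],
       [  0.        , 372.23228157, 204.63551131],
       [  0.        ,   0.        ,   1.        ]]), 'position': array([0.46459883, 0.02282618, 0.95461339]), 'attitude': array([-0.70515753,  0.70837305, -0.02591356,  0.01699882])}
{'time': 0.1, 'joint_pos': array([-1.29655969e+00,  3.13924651e-01,  4.51191720e-02,  1.30361276e+00,
       -2.05009799e-05,  1.43116646e+00]), 'dq': array([ 2.12553082e-03, -1.60711160e-03,  4.07640887e-03,  7.81781803e-05,
       -1.92525077e-04, -6.12248429e-05]), 'tau': array([ 2.24459465e-03, -4.81726170e+01,  2.99243295e+01,  1.27443546e-02,
       -1.20474988e-04, -1.18691510e-06]), 'eef_pos': array([ 0.23108476, -0.5260317 ,  0.23050929]), 'tcp_rot': array([ 9.78665285e-01,  2.05459489e-01, -6.47660587e-05, -8.08428987e-04]), 'force': array([ 0.99158227, -0.12010046,  0.57376132]), 'moment': array([-0.0244483 , -0.03721503,  0.01474997]), 'grasp_force': 0.0, 'finger_gap': 1.0008582156095913}
```

View pics/scene0.png

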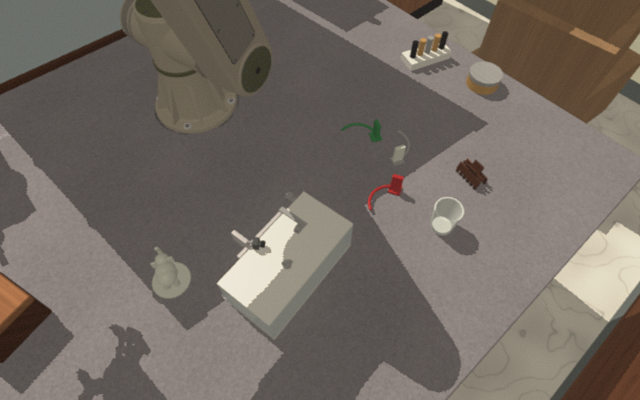

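View pics/top0.png

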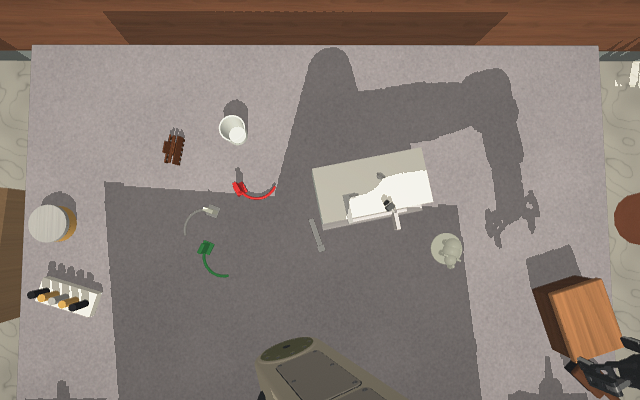

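Chrome-coloured pin candidate at top (207,212); the red one at (240,188) and the green one at (206,247) are look-alikes. The cabinet is near (375,190). I'll check enlarged crops.

Run:
```python
import cv2,numpy as np
t=cv2.imread("pics/top0.png");s=cv2.imread("pics/scene0.png")
r=lambda im,x,y,w,h,W,H:cv2.resize(im[y:y+h,x:x+w],(W,H),interpolation=cv2.INTER_CUBIC)
a=np.hstack([r(t,300,140,140,105,400,300),r(s,210,185,150,112,400,300)])
b=np.hstack([r(t,170,170,80,60,400,300),r(s,340,110,100,75,400,300)])
cv2.imwrite("pics/c1.png",np.vstack([a,b]))
```

```text
(no output)
```

View pics/c1.png

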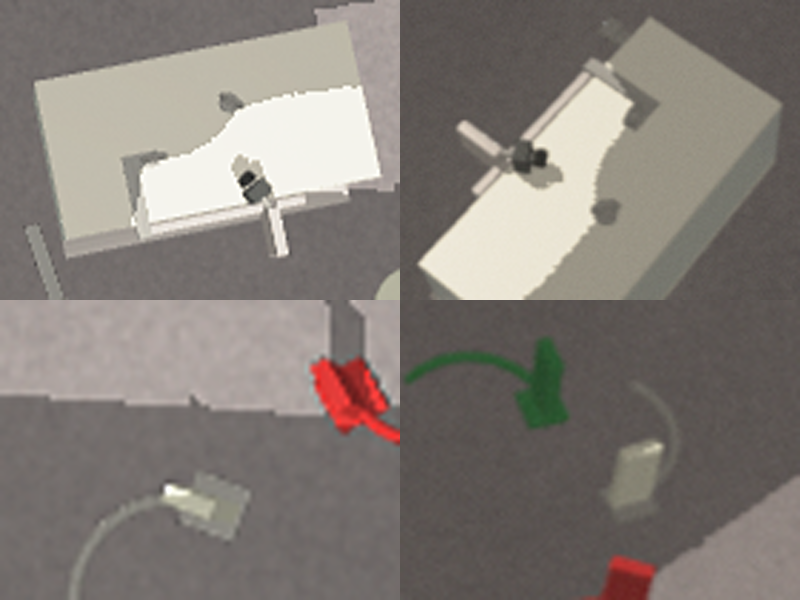

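The crop confirms the grey chrome pin with the white tab: tab top near top (208,210), and its wire bends left and down. Cabinet top corners in the top view are (312,169), (422,148), (434,202) and (323,224). The fixed ring is near (380,175) and the stop near (389,205). The pull is near (397,218). The door arm and ring are near (350,200), so the door is about 60 mm open. Next I measure with edge points cast onto planes.

```bash
cat > h.py <<'E'
import numpy as np,cv2
from scipy.spatial.transform import Rotation as R
from scipy.optimize import least_squares
from scipy.ndimage import map_coordinates
from cell import sensors,snapshot,camera_info
CI={n:camera_info(n) for n in("scene","top")}
def cast(n,px,z):
    c=CI[n];px=np.atleast_2d(px).astype(float)
    d=np.c_[px,np.ones(len(px))]@np.linalg.inv(c["K"]).T@R.from_quat(c["attitude"]).as_matrix().T
    return c["position"]+d*((z-c["position"][2])/d[:,2])[:,None]
def proj(n,P):
    c=CI[n];q=(np.atleast_2d(P)-c["position"])@R.from_quat(c["attitude"]).as_matrix()@c["K"].T
    return q[:,:2]/q[:,2:]
def edge_pts(img,a,b,n=25,w=3.5):
    a,b=np.array(a),np.array(b);t=(b-a)/np.linalg.norm(b-a);m=np.array([-t[1],t[0]])
    g=img.astype(float).sum(2) if img.ndim==3 else img.astype(float);out=[];o=np.arange(-w,w+.01,.25)
    for f in np.linspace(.08,.92,n):
        p=a+f*(b-a)+o[:,None]*m
        v=cv2.GaussianBlur(map_coordinates(g,[p[:,1],p[:,0]],order=1)[None],(5,1),1)[0]
        d=abs(np.gradient(v));k=d.argmax()
        if d[k]>4: 
            s=slice(max(k-3,0),k+4);out.append(p[s].T@d[s]/d[s].sum())
    return np.array(out)
def tocab(c,P): 
    y=c[2];d=np.asarray(P)[...,:2]-c[:2];return np.stack([d[...,0]*np.cos(y)+d[...,1]*np.sin(y),-d[...,0]*np.sin(y)+d[...,1]*np.cos(y)],-1)
def fromcab(c,p,z):
    y=c[2];p=np.asarray(p);return np.array([c[0]+p[0]*np.cos(y)-p[1]*np.sin(y),c[1]+p[0]*np.sin(y)+p[1]*np.cos(y),z])
E
cat > m1.py <<'E'
from h import *
I={n:cv2.cvtColor(cv2.imread(f"pics/{n}0.png"),cv2.COLOR_BGR2RGB) for n in CI}
C=cast("top",[[312.2,168.7],[421.8,147.7],[433.7,202.3],[322.7,224]],.1)
print("corners",C.round(4).tolist(),[np.linalg.norm(C[i]-C[(i+1)%4]).round(4) for i in range(4)])
v=C[0]-C[1];c0=np.r_[C[:,:2].mean(0),np.arctan2(-v[0],v[1])]
L=np.array([[65,130],[65,-130],[-65,-130],[-65,130]])/1e3
E={"back":(0,1,0,.065),"right":(1,2,1,-.13),"front":(2,3,0,-.065),"left":(3,0,1,.13)}
def run(n,names,c):
    for _ in range(4):
        K=[proj(n,fromcab(c,l,.1))[0] for l in L];D=[]
        for e in names:
            i,j,ax,val=E[e];p=edge_pts(I[n],K[i],K[j])
            if len(p):D.append((cast(n,p,.1),ax,val,e))
        f=lambda c:np.concatenate([tocab(c,P)[:,ax]-val for P,ax,val,_ in D])
        r=least_squares(f,c,loss="soft_l1",f_scale=.001);c=r.x
    print(n,names,c.round(4),{e:((tocab(c,P)[:,ax]-val)*1e3).round(1)[::4].tolist() for P,ax,val,e in D});return c
ct=run("top",["back","left","right"],c0);run("top",list(E),c0);run("scene",["back","left","right"],ct);cs=run("scene",list(E),ct)
print("corners scene",[proj("scene",fromcab(ct,l,.1))[0].round(1).tolist() for l in L])
# pin
m=cv2.inRange(cv2.cvtColor(I["top"][170:245,170:235],cv2.COLOR_RGB2GRAY),118,255)
n,lab,st,cen=cv2.connectedComponentsWithStats(m);print(st.tolist())
for row in cv2.cvtColor(I["top"][203:240,180:224],cv2.COLOR_RGB2GRAY):print(' '.join('%3d'%q for q in row))
E
python3 m1.py
```

```text
corners [[0.5998, 0.0169, 0.1], [0.6484, -0.2388, 0.1], [0.5208, -0.2635, 0.1], [0.4719, -0.0066, 0.1]] [np.float64(0.2602), np.float64(0.13), np.float64(0.2615), np.float64(0.13)]
top ['back', 'left', 'right'] [ 0.5622 -0.1214  0.1933] {'back': [-0.1, -0.1, -0.0, -0.1, -0.2, -0.1, 0.1], 'left': [0.5, 1.0, 0.1, 2.7, 0.0, 2.6, 0.0], 'right': [-0.1, -0.0, -0.5, -1.1, -0.2, -0.7, -1.1]}
top ['back', 'right', 'front', 'left'] [ 0.562  -0.1214  0.1932] {'back': [0.0, 0.0, 0.0, -0.0, -0.1, -0.0, 0.1], 'right': [-0.1, 0.0, -0.5, -1.1, -0.2, -0.7, -1.0], 'front': [-1.0, -1.1, 1.6, 0.0, 0.0, -0.6], 'left': [0.6, 1.1, 0.2, 2.8, 0.1, 2.7, 0.0]}
scene ['back', 'left', 'right'] [ 0.564  -0.1207  0.1939] {'back': [0.1, -0.4, -0.5, 0.8, 0.4, 0.3, -0.0], 'left': [0.6, 0.5, 0.6, 0.1, 0.6, 0.0, 0.6], 'right': [-1.1, -0.5, -0.8, -0.5, -0.4, -0.4, -0.5]}
scene ['back', 'right', 'front', 'left'] [ 0.5637 -0.1208  0.1931] {'back': [0.5, -0.0, -0.0, 0.9, 0.6, 0.5, 0.4], 'right': [-0.9, -0.4, -0.9, -0.5, -0.4, -0.5, -0.5], 'front': [-1.1, -1.0, -0.4, 6.6, 0.0, -1.8], 'left': [0.6, 0.1, 0.6, 0.5, 0.6, 0.0, 0
[... 5964 characters left out ...]
 108 109 110 110 108 109 113 112 112 110 109 110 108 105 112 114 116 115 111 108 111 111 112 113 113 112 113 111 112 111 113 112 111 112 112 110 108 110 110 110 112 108 110
111 112 114 115 112 107 109 110 111 113 112 114 115 109 107 113 112 112 114 112 110 110 110 110 113 110 108 106 105 107 110 114 112 111 115 110 110 109 109 108 109 108 109 108
110 110 115 117 112 107 106 111 113 111 112 113 112 109 109 109 108 109 114 113 111 111 111 111 116 114 110 109 108 108 111 117 113 112 110 108 110 111 109 109 110 111 109 111
110 111 114 113 107 105 109 109 110 112 111 108 109 111 113 110 109 109 111 112 111 113 111 111 115 115 111 110 109 110 113 115 112 110 109 108 112 114 111 109 114 113 112 109
```

```bash
cat > m2.py <<'E'
from h import *
g=cv2.cvtColor(cv2.imread("pics/top0.png"),cv2.COLOR_BGR2GRAY)
tab=np.zeros_like(g);tab[203:217,199:215]=(g[203:217,199:215]>146);n,lab,st,cen=cv2.connectedComponentsWithStats(tab)
k=1+st[1:,4].argmax();ys,xs=np.nonzero(lab==k);T=cast("top",np.c_[xs,ys],.056);tc=T[:,:2].mean(0)
u,s,v=np.linalg.svd(T[:,:2]-tc);print("tab",tc.round(4),(4*s/np.sqrt(12)*np.sqrt(12)/np.sqrt(len(T))*.866).round(4),"dir",v[0])
ys,xs=np.nonzero(g[209:236,180:202]>118);W=cast("top",np.c_[xs+180,ys+209],.012)[:,:2];w=g[ys+209,xs+180]-110.
W,w=W[(xs<20)],w[(xs<20)]
r=least_squares(lambda c:np.sqrt(w)*(np.linalg.norm(W-c,axis=1)-.05),W.mean(0)+[0,-.04],loss="soft_l1",f_scale=.005);C=r.x
print("centre",C.round(4),"rms",np.std(np.linalg.norm(W-C,axis=1)).round(5))
tip=cast("top",[[184.5,234.8]],.012)[0,:2];a=np.arctan2(*(tip-C)[::-1]);
b=np.arctan2(*(tc-C)[::-1]);print("tab dist",np.linalg.norm(tc-C).round(4),"tip ang",np.degrees(a),"tab ang",np.degrees(b),np.degrees(a-b)%360)
F=g.copy()*0;F[203:219,205:221]=g[203:219,205:221]>122
ys,xs=np.nonzero(F);rect=cv2.minAreaRect(cast("top",np.c_[xs,ys],.006)[:,:2].astype(np.float32)*1000);print("foot",rect)
# scene tab top
s=cv2.cvtColor(cv2.imread("pics/scene0.png"),cv2.COLOR_BGR2GRAY)
P=proj("scene",[[*tc,.056]]);print("scene px",P.round(1));x,y=P[0].astype(int)
for q in s[y-6:y+20,x-10:x+12]:print(' '.join('%3d'%z for z in q))
print(x-10,y-6)
E
python3 m2.py
```

```text
tab [0.5075 0.2697] [0.0252 0.0098] dir [0.38369242 0.92346095]
centre [0.4614 0.2891] rms 0.00164
tab dist 0.0501 tip ang 106.13163227913667 tab ang -22.821995913403814 128.9536281925405
foot ((508.998291015625, 273.471923828125), (35.50501251220703, 26.941452026367188), 69.23552703857422)
scene px [[399.3 146.7]]
 87  87  86  84  88  85  86  89  84  86  88  87  86  87  85  84  86  93 101 100  92  88
 86  87  87  85  87  83  86  86  85  88  91  86  87  85  86  90  85  87  97 102  89  87
 87  88  91  87  85  83  87  88  89  86  86  88  88  86  86  85  89  87  93 102  98  88
 88  84  89  90  87  86  88  85  87  87  88  84  85  87  88  87  86  84  92 102  94  92
 85  86  91  87  87  86  88  87  86  83  85  88  93  98 101  94  87  84  93  99  99  90
 85  86  85  87  85  85  87  89  87  91  96 107 121 129 134 124 101  85  91 101 102  92
 84  86  85  86  88  85  93  99 113 127 128 131 140 149 182 200 150  92  92 101  98  89
 88  85  86  86  86  95 118 131 134 140 140 145 179 187 181 175 132  90  91 102  98  88
 88  82  87  89  89 101 128 138 141 144 149 152 159 155 146 141 108  88  95 101
[... 812 characters left out ...]
 113 121 128 131 128 129 129 128 132 130 118  93  88  84  87  83  90  88  86
 87  90 101 116 124 125 129 129 132 130 132 129 125 107  95  86  87  87  85  86  88  86
 85  89  96 109 122 129 131 128 124 122 113 111 107 105  94  91  87  84  84  87  90  86
 86  85  87 100 119 123 116 111 107 107 105 103 102 104 100  95  84  85  88  86  90  85
 86  83  85  90 105 109 105 103 100 102 102 104 102 104 100  94  89  86  87  87  88  87
 83  88  88  88  97 101 101 102 100 104  99 102  97  96  94  89  87  87  87  87  87  86
 84  90  85  86  93  97 104 100 100  96  93  95  87  85  88  87  89  87  87  85  86  87
 89  87  87  87  88  94  95  91  93  88  87  87  85  83  87  88  89  86  88  87  89  87
389 140
```

```bash
cat >> h.py <<'E'
CAB=np.array([.563,-.121,.1935])
def st(msg=""):
    s=sensors.state();M=R.from_quat(s["tcp_rot"]).as_matrix()
    print(msg,"t",round(s["time"],2),"tcp",s["eef_pos"].round(4),"yaw",np.degrees(np.arctan2(M[1,0],M[0,0])).round(2),"tilt",np.degrees(np.arccos(-M[2,2])).round(2),"F",s["force"].round(1),"gap",round(s["finger_gap"],3),"gf",round(s["grasp_force"],1),"q6",s["joint_pos"][5].round(2));return s,M
def plan(P,yawdeg):
    s,M=st();d=M.T@(np.array(P)-s["eef_pos"])*100;y=np.degrees(np.arctan2(M[1,0],M[0,0]))
    print("target",np.round(P,4),"shift cm (tool)",d.round(2),"turn z",np.radians((y-yawdeg+180)%360-180).round(3))
E
cat > m3.py <<'E'
from h import *
g=cv2.cvtColor(cv2.imread("pics/top0.png"),cv2.COLOR_BGR2GRAY)
print("pull",[(tocab(CAB,cast("top",[p],.115))*1e3).round(1)[0].tolist() for p in [(394.5,211.8),(400.5,228.5),(396,229.3),(397.5,220.5)]])
for q in g[206:234,388:406]:print(' '.join('%3d'%z for z in q))
print("arm",[(tocab(CAB,cast("top",[p],.112))*1e3).round(1)[0].tolist() for p in [(348.5,197),(349,222),(345,208)]])
print("elephant",cast("top",[(446,250)],.005).round(3))
f=fromcab(CAB,(.0171,-.0217),.112);print("fixed ring px",proj("top",[f]),proj("scene",[f]))
plan(fromcab(CAB,(-.1,-.02),.2),11.1)
E
python3 m3.py
```

```text
pull [[-72.4, -34.6], [-112.0, -40.0], [-111.7, -29.6], [-93.0, -37.1]]
 99 105 106 103 106 100  93 235 247 244 244 244 244 244 245 246 246 247
105 103 107 104 105 101 120 193 249 246 245 246 247 248 238 227 223 207
106 104 105 100 113 117 184 185 252 249 228 222 208 179 163 177 195 193
100 103 101 129 214 165 175 173 184 174 177 197 193 209 224 224 225 226
 61 105 124 157 212 204 158 158 153 227 226 226 226 228 230 231 233 234
126 160 196 217 193 211 192 150 151 234 232 233 233 234 234 235 206 207
229 230 231 234 163 172 179 139 172 236 236 209 207 189 169 170 161 162
233 234 236 242 136 124 235 225 223 227 169 162 162 161 156 157 157 145
237 212 212 171 125 115 228 230 226 231 157 156 146 137 136 123 112 113
173 165 167 133 124 120 215 231 226 234 157 111 110 112 112 106 105 110
159 159 148 128 126 115 178 235 226 230 149 101 106 107 109 108 109 110
127 115 111 116 126 125 144 234 227 226 242 103 108 109 110 109 109 109
109 108 108 110 125 126 115 229 228 227 234 104 109 109 110 108 107 106
110 109 112 111 126 128 120 223 229 225 235 116 105 110 111 110 111 108
109 109 109 109 122 
[... 628 characters left out ...]
112 112 110 111 111 109 140 153 146 211 189 176 137 101 107 116 113 109
112 111 113 113 110 110 116 118 119 127 117 114 110 111 110 116 115 111
112 112 115 114 111 112 112 114 112 109 108 108 111 115 117 116 113 111
113 111 112 111 112 113 110 112 112 110 111 113 111 114 114 113 110 111
114 114 112 112 111 110 109 111 109 110 110 111 110 111 111 112 109 110
arm [[-18.9, 60.5], [-74.7, 70.9], [-41.8, 73.4]]
elephant [[ 0.405 -0.324  0.005]]
fixed ring px [[380.5073839 174.5729589]] [[286.49691272 262.37807844]]
 t 0.1 tcp [ 0.2311 -0.526   0.2305] yaw 23.71 tilt 0.09 F [ 1.  -0.1  0.6] gap 1.001 gf 0.0 q6 1.43
target [ 0.4687 -0.1599  0.2   ] shift cm (tool) [ 36.48 -23.96   3.1 ] turn z 0.22
```

```bash
python3 -m jog '{"claw":[-1,-1,-1,-1,-1],"delta_pos":[[4.17,-2.87,0],[4.17,-2.87,0],[4.17,-2.87,0],[4.17,-2.87,0],[4.17,-2.87,0]],"angular":[[0,0,0],[0,0,0],[0,0,0],[0,0,0],[0,0,0]]}' 40
python3 -m jog '{"claw":[-1,-1,-1,-1,-1],"delta_pos":[[4.17,-2.87,0],[4.17,-2.87,0],[4.17,-2.87,0],[4.17,-2.87,0],[0,0,0]],"angular":[[0,0,0],[0,0,0],[0,0,0],[0,0,0],[0,0,0]]}'
python3 -m jog '{"claw":[-1,-1,-1],"delta_pos":[[0,0,0],[0,0,0],[0,0,0]],"angular":[[0,0,0.11],[0,0,0.11],[0,0,0]]}'
python3 -c "
from h import *
plan(fromcab(CAB,(-.094,0.0),.092),11.1)"
```

```text
time: 0.72
eef_pos: [0.3648, -0.3097, 0.231]
tcp_rot: [0.979, 0.205, -0.0, -0.0]
force: [-0.2, -0.5, -0.2]
finger_gap: -0.001
grasp_force: 0.0
time: 1.35
eef_pos: [0.4718, -0.1363, 0.2309]
tcp_rot: [0.978, 0.208, -0.0, -0.0]
force: [-0.8, -0.0, -0.2]
finger_gap: 0.004
grasp_force: 0.0
time: 1.72
eef_pos: [0.4703, -0.1399, 0.231]
tcp_rot: [0.995, 0.097, -0.0, -0.0]
force: [0.4, -0.7, 0.2]
finger_gap: -0.005
grasp_force: 0.0
 t 1.73 tcp [ 0.4703 -0.1399  0.231 ] yaw 11.11 tilt 0.05 F [ 0.4 -0.7  0.2] gap -0.005 gf 0.0 q6 2.5
target [ 0.4708 -0.1391  0.092 ] shift cm (tool) [ 0.07 -0.07 13.9 ] turn z 0.0
```

```bash
python3 -m jog '{"claw":[-1,-1,-1,-1,-1],"delta_pos":[[0,0,4],[0,0,4],[0,0,4],[0,0,1.9],[0,0,0]],"angular":[[0,0,0],[0,0,0],[0,0,0],[0,0,0],[0,0,0]]}'
python3 -m jog '{"claw":[-1,-1,-1,-1,-1],"delta_pos":[[0,0.6,0],[0,0.6,0],[0,0.6,0],[0,0.6,0],[0,0.6,0]],"angular":[[0,0,0],[0,0,0],[0,0,0],[0,0,0],[0,0,0]]}'
python3 -m jog '{"claw":[-1,-1,-1,-1,-1],"delta_pos":[[0,0.6,0],[0,0.6,0],[0,0.6,0],[0,0.6,0],[0,0.6,0]],"angular":[[0,0,0],[0,0,0],[0,0,0],[0,0,0],[0,0,0]]}'
python3 - <<'E'
from h import *
s,_=st();print(tocab(CAB,s["eef_pos"]))
cv2.imwrite("pics/top1.png",cv2.cvtColor(snapshot("top"),cv2.COLOR_RGB2BGR))
t=cv2.imread("pics/top1.png");cv2.imwrite("pics/c2.png",cv2.resize(t[130:250,300:460],(800,600),interpolation=cv2.INTER_CUBIC))
E
```

```text
time: 2.35
eef_pos: [0.4692, -0.139, 0.0907]
tcp_rot: [0.995, 0.097, -0.002, -0.001]
force: [0.1, -0.3, 0.2]
finger_gap: 0.002
grasp_force: 0.0
time: 2.98
eef_pos: [0.477, -0.1689, 0.0925]
tcp_rot: [0.995, 0.097, 0.0, -0.0]
force: [0.2, 0.8, 0.4]
finger_gap: 0.002
grasp_force: 0.7
time: 3.6
eef_pos: [0.4826, -0.1984, 0.0923]
tcp_rot: [0.995, 0.097, -0.0, 0.0]
force: [0.1, 1.8, 0.9]
finger_gap: 0.002
grasp_force: 0.7
 t 3.6 tcp [ 0.4826 -0.1984  0.0923] yaw 11.11 tilt 0.0 F [0.1 1.8 0.9] gap 0.002 gf 0.7 q6 2.4
[-0.09378917 -0.06044914]
```

View pics/c2.png

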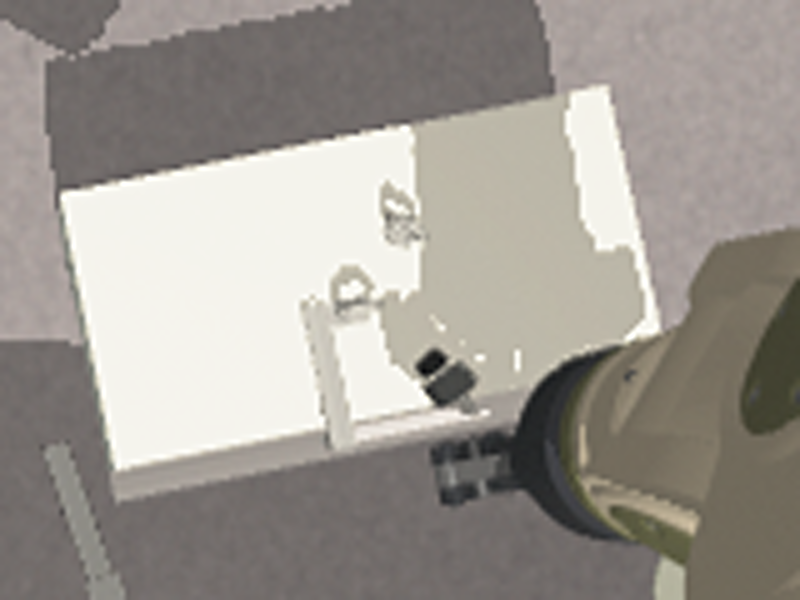

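Top crop c2: the door ring is at about (370,188) px, the fixed ring at (380,173) and the stop pad at (386,202). The door is moving well; I keep pushing.

```bash
python3 -c "
from h import *
print(tocab(CAB,cast('top',[(370.2,188),(379.8,173.5),(386.4,202.4),(390.2,205.6)],.112)))"
python3 -m jog '{"claw":[-1,-1,-1,-1,-1],"delta_pos":[[0,0.4,0],[0,0.4,0],[0,0.3,0],[0,0.2,0],[0,0.2,0]],"angular":[[0,0,0],[0,0,0],[0,0,0],[0,0,0],[0,0,0]]}'
```

```text
[[-0.00843235  0.00778318]
 [ 0.01983087 -0.02062397]
 [-0.04785823 -0.02163937]
 [-0.05668966 -0.02861022]]
time: 4.28
eef_pos: [0.4853, -0.2127, 0.0922]
tcp_rot: [0.995, 0.097, -0.0, -0.0]
force: [-0.6, 1.4, 0.0]
finger_gap: 0.001
grasp_force: 0.6
```

```bash
for i in 1 2; do python3 -m jog '{"claw":[-1,-1],"delta_pos":[[0,0.1,0],[0,0.1,0]],"angular":[[0,0,0],[0,0,0]]}' | grep -E "eef|force:"; done
```

```text
eef_pos: [0.4857, -0.2147, 0.0922]
force: [-0.2, 2.3, -0.6]
grasp_force: 0.6
eef_pos: [0.4858, -0.2154, 0.0922]
force: [-0.8, 7.0, 1.7]
grasp_force: 3.7
```

Force jumped to 7 N against 1.8 N of friction and motion stopped, so the door is shut. I back off, rise, and head for the pin.

```bash
python3 -m jog '{"claw":[-1,-1,-1,-1,-1],"delta_pos":[[0,-1,0],[0,-1,0],[0,0,-4],[0,0,-5],[0,0,-5]],"angular":[[0,0,0],[0,0,0],[0,0,0],[0,0,0],[0,0,0]]}'
python3 - <<'E'
from h import *
cv2.imwrite("pics/top2.png",cv2.cvtColor(snapshot("top"),cv2.COLOR_RGB2BGR))
plan([.5075,.2697,.15],67.4)
E
```

```text
time: 5.4
eef_pos: [0.4822, -0.1965, 0.2338]
tcp_rot: [0.995, 0.097, 0.0, 0.0]
force: [0.1, -0.4, 0.8]
finger_gap: 0.003
grasp_force: 0.0
 t 5.45 tcp [ 0.4847 -0.198   0.241 ] yaw 11.13 tilt 0.63 F [ 2.4 -1.7  5.2] gap 0.001 gf 0.0 q6 2.41
target [0.5075 0.2697 0.15  ] shift cm (tool) [ 11.2  -45.52   8.84] turn z -0.982
```

```bash
for i in 1 2; do python3 -m jog '{"claw":[0,0,0,0,0],"delta_pos":[[1.12,-4.55,0],[1.12,-4.55,0],[1.12,-4.55,0],[1.12,-4.55,0],[1.12,-4.55,0]],"angular":[[0,0,0],[0,0,0],[0,0,0],[0,0,0],[0,0,0]]}' >/dev/null; done
python3 -m jog '{"claw":[0,0,0,0,0],"delta_pos":[[0,0,0],[0,0,0],[0,0,0],[0,0,0],[0,0,0]],"angular":[[0,0,-0.164],[0,0,-0.164],[0,0,-0.164],[0,0,-0.164],[0,0,-0.164]]}' >/dev/null
python3 -m jog '{"claw":[0,0,0],"delta_pos":[[0,0,4],[0,0,4],[0,0,0]],"angular":[[0,0,-0.164],[0,0,0],[0,0,0]]}'
python3 -c "
from h import *
plan([.5075,.2697,.027],67.4)"
```

```text
time: 7.7
eef_pos: [0.5099, 0.2316, 0.1502]
tcp_rot: [0.813, 0.583, 0.003, -0.017]
force: [-0.5, -1.1, -0.1]
finger_gap: 0.5
grasp_force: 0.0
 t 7.7 tcp [0.5099 0.2316 0.1502] yaw 71.27 tilt 1.97 F [-0.5 -1.1 -0.1] gap 0.5 gf 0.0 q6 2.16
target [0.5075 0.2697 0.027 ] shift cm (tool) [ 3.24 -1.15 12.43] turn z 0.068
```

```bash
python3 -m jog '{"claw":[0,0],"delta_pos":[[3.3,-1.1,0],[0,0,0]],"angular":[[0,0,0.07],[0,0,0]]}' >/dev/null
python3 -c "
from h import *
s,M=st();print(M.round(4).tolist(),s['joint_pos'].round(3))
plan([.5075,.2697,.027],67.4)"
```

```text
t 7.95 tcp [0.5138 0.2687 0.1563] yaw 67.38 tilt 1.97 F [-0.1  0.  -0.5] gap 0.5 gf 0.0 q6 2.29
[[0.3844, 0.9231, -0.0061], [0.9227, -0.384, 0.0339], [0.0289, -0.0187, -0.9994]] [ 0.326  0.347 -0.093  1.126  0.034  2.291]
 t 7.95 tcp [0.5138 0.2687 0.1563] yaw 67.38 tilt 1.97 F [-0.1  0.  -0.5] gap 0.5 gf 0.0 q6 2.29
target [0.5075 0.2697 0.027 ] shift cm (tool) [-0.52 -0.38 12.93] turn z -0.0
```

```bash
cat >> h.py <<'E'
def plan(P,yawdeg):
    s,M=st();d=M.T@(np.array(P)-s["eef_pos"])*100;a=np.radians(yawdeg)
    G=np.array([[np.cos(a),np.sin(a),0],[np.sin(a),-np.cos(a),0],[0,0,-1]])
    print("shift cm (tool)",d.round(2),"rotvec after",R.from_matrix(M.T@G).as_rotvec().round(3),"| shift in goal axes",(G.T@(np.array(P)-s["eef_pos"])*100).round(2))
E
python3 -m jog '{"claw":[0,0],"delta_pos":[[0,0,0],[0,0,0]],"angular":[[-0.019,-0.029,0],[0,0,0]]}' >/dev/null
python3 -c "
from h import *
plan([.5075,.2697,.027],67.4)"
```

```text
t 8.2 tcp [0.513  0.2669 0.155 ] yaw 67.31 tilt 0.15 F [-0.7 -0.4 -0. ] gap 0.5 gf 0.0 q6 2.31
shift cm (tool) [ 0.08 -0.6  12.8 ] rotvec after [-0.001  0.002 -0.001] | shift in goal axes [ 0.05 -0.61 12.8 ]
```

```bash
python3 -m jog '{"claw":[0,0,0,0],"delta_pos":[[0.05,-0.6,3],[0,0,3],[0,0,2],[0,0,0]],"angular":[[0,0,0],[0,0,0],[0,0,0],[0,0,0]]}' >/dev/null
python3 - <<'E'
from h import *
plan([.5075,.2697,.027],67.4)
a=[cv2.cvtColor(snapshot(n),cv2.COLOR_RGB2BGR) for n in("scene","top")]
cv2.imwrite("pics/c3.png",np.hstack([cv2.resize(a[0][85:205,340:460],(400,400),interpolation=2),cv2.resize(a[1][150:250,160:260],(400,400),interpolation=2)]))
E
```

```text
t 8.7 tcp [0.5059 0.2685 0.0728] yaw 67.25 tilt 0.39 F [-0.9  0.4  1. ] gap 0.502 gf 0.0 q6 2.32
shift cm (tool) [0.2  0.12 4.58] rotvec after [-0.005  0.005 -0.003] | shift in goal axes [0.17 0.1  4.58]
```

View pics/c3.png

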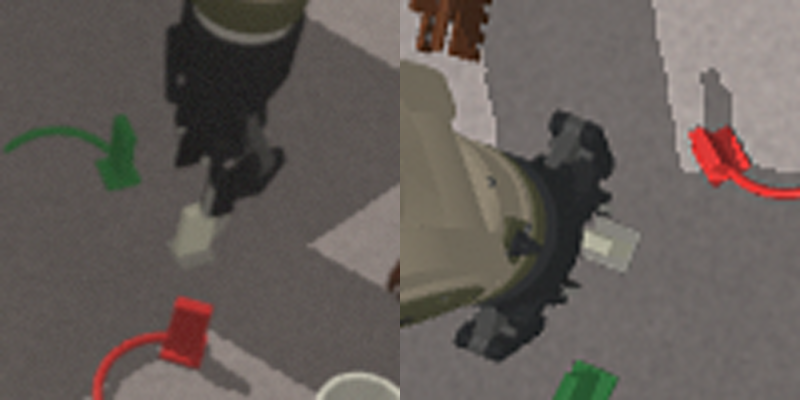

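Picture c3: the fingers stand either side of the white tab (scene crop about (195,215)); the red and green look-alikes are clear. Going down to grip.

```bash
python3 -m jog '{"claw":[0,0,0,0],"delta_pos":[[0.15,0.1,1.5],[0,0,1.5],[0,0,1.58],[0,0,0]],"angular":[[-0.005,0.005,0],[0,0,0],[0,0,0],[0,0,0]]}' >/dev/null
python3 -c "
from h import *
plan([.5075,.2697,.027],67.4)"
python3 -m jog '{"claw":[-1,-1,-1,-1,-1],"delta_pos":[[0,0,0],[0,0,0],[0,0,0],[0,0,0],[0,0,0]],"angular":[[0,0,0],[0,0,0],[0,0,0],[0,0,0],[0,0,0]]}' 50
python3 -m jog '{"claw":[-1,-1,-1],"delta_pos":[[0,0,-1],[0,0,-1],[0,0,0]],"angular":[[0,0,0],[0,0,0],[0,0,0]]}'
```

```text
t 9.3 tcp [0.5076 0.27   0.0269] yaw 67.27 tilt 0.05 F [-0.5 -0.   0.5] gap 0.497 gf 0.0 q6 2.32
shift cm (tool) [-0.03  0.   -0.01] rotvec after [ 0.001 -0.001 -0.002] | shift in goal axes [-0.03  0.   -0.01]
time: 9.93
eef_pos: [0.5093, 0.2706, 0.0289]
tcp_rot: [0.833, 0.554, 0.002, 0.001]
force: [0.4, -1.7, 2.8]
finger_gap: 0.104
grasp_force: 53.4
time: 10.3
eef_pos: [0.5096, 0.2708, 0.0497]
tcp_rot: [0.833, 0.554, 0.003, 0.001]
force: [-0.5, 0.7, -0.9]
finger_gap: 0.109
grasp_force: 53.0
```

```bash
cat >> h.py <<'E'
OFF=np.array([0.,0.]) # pin origin relative to TCP in pin axes (x,y)
Z0=.0289
def pinpose(th,h=0.,off=None):  # -> TCP xyz, tool yaw for pin at angle th over the bend centre, foot h above the top
    off=OFF if off is None else off
    t=np.radians(th);c=np.array([-.015+.05*np.cos(t),-.06+.05*np.sin(t)])
    o=np.array([off[0]*np.cos(t)-off[1]*np.sin(t),off[0]*np.sin(t)+off[1]*np.cos(t)])
    return fromcab(CAB,c-o,.1+h+Z0),th+np.degrees(CAB[2])+90
E
python3 -m jog '{"claw":[-1,-1,-1,-1],"delta_pos":[[0,0,-4],[0,0,-5],[0,0,-5],[0,0,0]],"angular":[[0,0,0],[0,0,0],[0,0,0],[0,0,0]]}' 
python3 -c "
from h import *
P,y=pinpose(-92,.05);print(P,y);plan(P,y)"
```

```text
time: 10.8
eef_pos: [0.5108, 0.2713, 0.1932]
tcp_rot: [0.833, 0.554, 0.006, 0.001]
force: [0.2, 0.7, -1.8]
finger_gap: 0.107
grasp_force: 53.0
[ 0.5677141  -0.23213717  0.1789    ] 9.086733335781432
 t 10.8 tcp [0.5108 0.2713 0.1932] yaw 67.28 tilt 0.72 F [ 0.2  0.7 -1.8] gap 0.107 gf 53.0 q6 2.32
shift cm (tool) [-44.25  24.68   1.28] rotvec after [ 0.004 -0.012  1.016] | shift in goal axes [-2.33 50.61  1.43]
```

```bash
for i in 1 2; do python3 -m jog '{"claw":[-1,-1,-1,-1],"delta_pos":[[0,0,0],[0,0,0],[0,0,0],[0,0,0]],"angular":[[0,0,0.127],[0,0,0.127],[0,0,0.127],[0,0,0.127]]}' >/dev/null; done
for i in 1 2 3; do python3 -m jog '{"claw":[-1,-1,-1,-1,-1],"delta_pos":[[-0.16,3.3,0],[-0.16,3.3,0],[-0.16,3.3,0],[-0.16,3.3,0],[-0.16,3.3,0]],"angular":[[0,0,0],[0,0,0],[0,0,0],[0,0,0],[0,0,0]]}' >/dev/null; done
python3 -m jog '{"claw":[-1,-1],"delta_pos":[[0,0,0],[0,0,0]],"angular":[[0,0,0],[0,0,0]]}' >/dev/null
python3 -c "
from h import *
P,y=pinpose(-92,.04);print(P,y);plan(P,y)"
```

```text
[ 0.5677141  -0.23213717  0.1689    ] 9.086733335781432
 t 13.93 tcp [ 0.6142 -0.2644  0.1668] yaw 13.66 tilt 2.46 F [-0.5  0.7 -1.2] gap 0.11 gf 52.9 q6 2.36
shift cm (tool) [-3.76 -4.24 -0.03] rotvec after [-0.043  0.002  0.08 ] | shift in goal axes [-4.08 -3.92 -0.21]
```

```bash
python3 -m jog '{"claw":[-1,-1,-1,-1],"delta_pos":[[-1.88,-2.12,0],[-1.88,-2.12,0],[0,0,0],[0,0,0]],"angular":[[0,0,0],[0,0,0],[-0.043,0.002,0.08],[0,0,0]]}' >/dev/null
python3 -c "
from h import *
P,y=pinpose(-92,.03);plan(P,y)"
```

```text
t 14.43 tcp [ 0.568  -0.2307  0.1703] yaw 9.27 tilt 0.15 F [ 0.3  0.8 -1.4] gap 0.106 gf 52.9 q6 2.46
shift cm (tool) [-0.05  0.13  1.14] rotvec after [ 0.002 -0.002  0.003] | shift in goal axes [-0.05  0.13  1.14]
```

```bash
python3 -m jog '{"claw":[-1,-1,-1],"delta_pos":[[-0.05,0.13,1.5],[0,0,1.4],[0,0,0]],"angular":[[0.002,-0.002,0.003],[0,0,0],[0,0,0]]}' >/dev/null
python3 - <<'E'
from h import *
P,y=pinpose(-92,.012);plan(P,y)
a=[cv2.cvtColor(snapshot(n),cv2.COLOR_RGB2BGR) for n in("scene","top")]
cv2.imwrite("pics/scene3.png",a[0]);cv2.imwrite("pics/top3.png",a[1])
cv2.imwrite("pics/c4.png",np.hstack([cv2.resize(a[0][190:320,215:345],(400,400),interpolation=2),cv2.resize(a[1][140:230,350:440],(400,400),interpolation=2)]))
E
```

```text
t 14.8 tcp [ 0.5669 -0.2337  0.1382] yaw 8.91 tilt 0.28 F [ 0.7 -0.3 -0.9] gap 0.103 gf 52.9 q6 2.46
shift cm (tool) [ 0.1  -0.15 -0.27] rotvec after [-0.003  0.004 -0.003] | shift in goal axes [ 0.11 -0.14 -0.27]
```

View pics/c4.png

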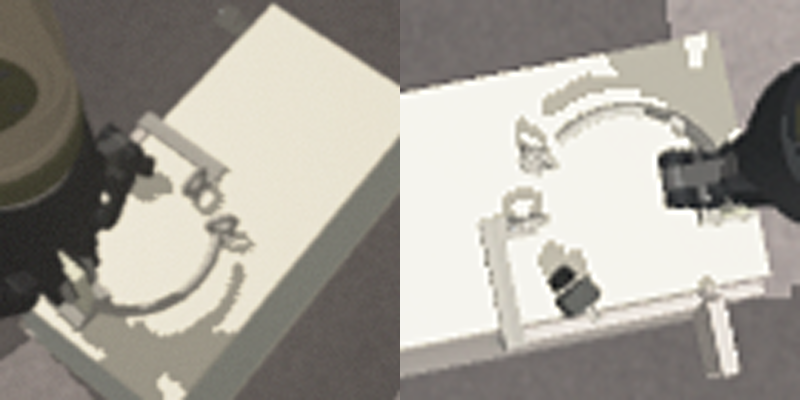

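Picture c4: the wire arc sits above the cabinet's top with its tip near top (385.5,171), just before the fixed ring at (380,173). The door ring is at (377.5,186) and the stop pad at (387,202). Next I measure the wire circle and rings radially in both views.

```bash
cat > m4.py <<'E'
from h import *
s,M=st()
for n in("top","scene"):
    g=cv2.cvtColor(cv2.imread(f"pics/{n}3.png"),cv2.COLOR_BGR2GRAY).astype(float)
    # predicted bend centre of the pin now from TCP
    t=np.arctan2(M[1,0],M[0,0])-np.pi/2;B=np.array([s["eef_pos"][0]-.05*np.cos(t),s["eef_pos"][1]-.05*np.sin(t)]);z=s["eef_pos"][2]-Z0+.012
    print(n,"B",B.round(4),"cab",tocab(CAB,B).round(4),"z",z.round(4))
    rr=np.arange(40,61,1.)/1e3
    for a in range(-20,50,5):   # cabinet angles
        w=np.radians(a)+CAB[2];p=proj(n,np.c_[B[0]+rr*np.cos(w),B[1]+rr*np.sin(w),np.full(len(rr),z)])
        print(a,' '.join('%3d'%v for v in map_coordinates(g,[p[:,1],p[:,0]],order=1)))
E
python3 m4.py
```

```text
t 14.9 tcp [ 0.5679 -0.2343  0.14  ] yaw 8.9 tilt 0.11 F [-0.1 -0.8 -1.6] gap 0.11 gf 52.9 q6 2.46
top B [ 0.5601 -0.1849] cab [-0.0151 -0.0621] z 0.1231
-20 244 240 236 209 175 157 152 153 163 179 210 241 230 200 182 183 184 184 184 184 185
-15 239 231 225 220 216 218 221 198 166 169 213 250 248 244 242 241 224 198 182 183 185
-10 244 244 238 224 212 214 215 199 178 188 223 248 247 246 246 246 225 197 181 183 185
-5 244 244 241 228 215 210 207 194 177 174 211 248 247 246 246 246 234 206 180 182 183
0 244 239 234 227 220 214 201 187 187 191 211 234 247 246 246 246 246 228 199 180 181
5 243 243 235 228 225 223 214 193 173 191 214 232 241 245 245 245 223 195 180 182 183
10 244 244 241 228 218 212 203 189 175 172 192 224 248 247 246 246 246 242 215 189 182
15 243 243 238 232 228 221 213 198 177 160 195 227 242 245 246 245 245 234 209 184 183
20 244 241 232 224 221 217 211 195 175 164 177 198 224 239 246 245 245 237 213 189 183
25 244 244 239 228 218 214 211 197 180 170 193 223 248 247 246 246 245 228 202 187 184
30 244 242 235 222 216 215 211 199 179 159 160 192 224 242 247 246 246 246 
[... 848 characters left out ...]
 229
10 229 229 227 223 213 200 186 169 149 134 127 160 197 215 227 229 229 228 228 228 228
15 229 229 227 224 216 204 192 178 160 141 133 151 178 205 223 227 229 229 228 228 228
20 229 229 228 221 213 203 194 179 164 143 128 145 168 199 221 226 228 228 228 228 227
25 229 229 228 226 218 209 200 186 168 151 138 151 182 206 225 229 229 227 225 225 225
30 229 228 227 224 219 207 196 186 173 157 143 135 137 143 149 154 154 153 161 166 162
35 228 230 230 229 219 207 201 195 182 168 144 127 130 136 149 157 159 161 163 169 175
40 228 225 212 194 169 144 136 130 134 135 129 124 121 119 117 115 112 110 109 130 151
45 218 198 171 141 123 110 114 120 136 149 153 158 166 170 169 162 148 134 118 115 115
```

```bash
cat > m5.py <<'E'
from h import *
import sys
def wire(tag,alo,ahi,CAM={"top":(.562,-.1214),"scene":(.5638,-.1207)}):
    s,M=st();out=[]
    t=np.arctan2(M[1,0],M[0,0])-np.pi/2;B=np.array([s["eef_pos"][0]-.05*np.cos(t),s["eef_pos"][1]-.05*np.sin(t)]);z=s["eef_pos"][2]-Z0+.012
    for n in CAM:
        g=cv2.cvtColor(cv2.imread(f"pics/{n}{tag}.png"),cv2.COLOR_BGR2GRAY).astype(float);bg=243 if n=="top" else 228
        rr=np.arange(38,60,.25)/1e3;A=[];m=[];W=[]
        for a in range(alo,ahi,2):
            w=np.radians(a)+CAB[2];p=proj(n,np.c_[B[0]+rr*np.cos(w),B[1]+rr*np.sin(w),np.full(len(rr),z)])
            v=map_coordinates(g,[p[:,1],p[:,0]],order=1);k=20+v[20:60].argmin()
            i=k;o=k
            while i>0 and v[i]<bg-12:i-=1
            while o<len(v)-1 and v[o]<bg-25:o+=1
            if rr[o]-rr[i]<.0105 and rr[o]-rr[i]>.005:A.append([np.cos(w),np.sin(w)]);m.append((rr[i]+rr[o])/2);W.append(rr[o]-rr[i])
        A,m=np.array(A),np.array(m);d=np.linalg.lstsq(A,m-.05,rcond=None)[0]
        c=CAB.copy();c[:2]=CAM[n];b=tocab(c,B+d)-[-.015,-.06]
        print(n,len(m),"width",np.mean(W).round(4),"d world mm",(d*1e3).round(2),"resid",((m-.05-A@d)*1e3).std().round(2),"pin centre - bend centre, cab mm",(b*1e3).round(2));out.append(b)
    return B,np.array(out)
if __name__=="__main__": wire(sys.argv[1],int(sys.argv[2]),int(sys.argv[3]))
E
python3 m5.py 3 -14 38
```

```text
t 14.9 tcp [ 0.5679 -0.2343  0.14  ] yaw 8.9 tilt 0.11 F [-0.1 -0.8 -1.6] gap 0.11 gf 52.9 q6 2.46
top 26 width 0.0082 d world mm [-3.78  0.43] resid 0.29 pin centre - bend centre, cab mm [-2.68 -0.77]
scene 21 width 0.0089 d world mm [-2.32  0.84] resid 0.11 pin centre - bend centre, cab mm [-3.06 -0.99]
```

```bash
sed -i 's/^OFF=.*/OFF=np.array([-.0012,-.0028])/' h.py; python3 -c "
from h import *
P,y=pinpose(-92,.004);plan(P,y)"
```

```text
t 14.9 tcp [ 0.5679 -0.2343  0.14  ] yaw 8.9 tilt 0.11 F [-0.1 -0.8 -1.6] gap 0.11 gf 52.9 q6 2.46
shift cm (tool) [ 0.3  -0.09  0.71] rotvec after [-0.001  0.002 -0.003] | shift in goal axes [ 0.3  -0.09  0.71]
```

```bash
python3 -m jog '{"claw":[-1,-1,-1,-1],"delta_pos":[[0.3,-0.09,0],[0,0,0.3],[0,0,0.3],[0,0,0]],"angular":[[0,0,0],[0,0,0],[0,0,0],[0,0,0]]}' |grep -E "eef|^force"
for i in 1 2 3; do python3 -m jog '{"claw":[-1,-1],"delta_pos":[[0,0,0.1],[0,0,0]],"angular":[[0,0,0],[0,0,0]]}'|grep -E "eef|^force"; done
python3 - <<'E'
from h import *
P,y=pinpose(-92,0);plan(P,y)
E
```

```text
eef_pos: [0.5707, -0.2327, 0.1346]
force: [0.7, 0.4, -1.3]
eef_pos: [0.571, -0.2329, 0.1339]
force: [1.3, -1.0, -1.3]
eef_pos: [0.571, -0.2328, 0.1328]
force: [-0.0, 0.2, -0.4]
eef_pos: [0.5709, -0.2328, 0.1318]
force: [0.5, 0.5, -1.6]
 t 16.15 tcp [ 0.5709 -0.2328  0.1318] yaw 8.91 tilt 0.03 F [ 0.5  0.5 -1.6] gap 0.106 gf 52.9 q6 2.47
shift cm (tool) [-0.03  0.    0.29] rotvec after [ 0.     0.    -0.003] | shift in goal axes [-0.03  0.    0.29]
```

```bash
for i in 1 2 3 4; do python3 -m jog '{"claw":[-1,-1],"delta_pos":[[0,0,0.06],[0,0,0]],"angular":[[0,0,0],[0,0,0]]}'|grep -E "eef|^force"; done
python3 - <<'E'
from h import *
for n in("scene","top"): cv2.imwrite(f"pics/{n}4.png",cv2.cvtColor(snapshot(n),cv2.COLOR_RGB2BGR))
E
python3 m5.py 4 -14 38
```

```text
eef_pos: [0.5709, -0.2329, 0.1313]
force: [-0.4, 0.4, -0.9]
eef_pos: [0.5709, -0.2328, 0.1307]
force: [0.0, 0.9, -1.6]
eef_pos: [0.571, -0.2329, 0.1301]
force: [-0.4, -0.8, -0.3]
eef_pos: [0.5709, -0.2328, 0.1295]
force: [0.3, 0.3, -0.9]
 t 17.25 tcp [ 0.571  -0.2328  0.1295] yaw 8.91 tilt 0.02 F [-1.2  0.4 -0.7] gap 0.103 gf 52.9 q6 2.47
top 1 width 0.0078 d world mm [-1.45 -1.56] resid 0.0 pin centre - bend centre, cab mm [ 2.55 -2.36]
scene 21 width 0.0093 d world mm [-2.27  1.23] resid 0.13 pin centre - bend centre, cab mm [0.37 0.19]
```

```bash
for i in 1 2 3 4; do python3 -m jog '{"claw":[-1,-1],"delta_pos":[[0,0,0.04],[0,0,0]],"angular":[[0,0,0],[0,0,0]]}'|grep -E "eef|^force"; done
```

```text
eef_pos: [0.571, -0.2329, 0.1291]
force: [-0.3, -0.8, -1.9]
eef_pos: [0.571, -0.2329, 0.1289]
force: [-0.7, 1.7, 1.1]
eef_pos: [0.571, -0.2329, 0.1289]
force: [-1.8, -0.4, 4.3]
eef_pos: [0.571, -0.2329, 0.1289]
force: [-2.9, 1.4, 7.1]
```

```bash
python3 -m jog '{"claw":[-1,-1],"delta_pos":[[0,0,-0.13],[0,0,0]],"angular":[[0,0,0],[0,0,0]]}'|grep -E "eef|^force"
python3 -m jog '{"claw":[-1,-1,-1,-1],"delta_pos":[[0.268,-0.022,0],[0.268,-0.022,0],[0.268,-0.022,0],[0,0,0]],"angular":[[0,0,-0.0524],[0,0,-0.0524],[0,0,-0.0524],[0,0,0]]}'|grep -E "eef|^force"
python3 - <<'E'
from h import *
P,y=pinpose(-83,.0003);plan(P,y)
for n in("scene","top"): cv2.imwrite(f"pics/{n}5.png",cv2.cvtColor(snapshot(n),cv2.COLOR_RGB2BGR))
E
python3 m5.py 5 -10 40
```

```text
eef_pos: [0.5711, -0.2329, 0.1289]
force: [-0.2, -0.7, -0.1]
eef_pos: [0.5789, -0.2306, 0.129]
force: [0.3, -0.1, -0.1]
 t 19.0 tcp [ 0.5789 -0.2306  0.129 ] yaw 17.89 tilt 0.02 F [ 0.3 -0.1 -0.1] gap 0.109 gf 53.1 q6 2.32
shift cm (tool) [-0.05 -0.03 -0.02] rotvec after [ 0.     0.    -0.003] | shift in goal axes [-0.05 -0.03 -0.02]
 t 19.1 tcp [ 0.5788 -0.2306  0.129 ] yaw 17.87 tilt 0.01 F [-0.5 -0.1 -0.6] gap 0.105 gf 53.0 q6 2.32Traceback (most recent call last):
  File "m5.py", line 20, in <module>
    if __name__=="__main__": wire(sys.argv[1],int(sys.argv[2]),int(sys.argv[3]))
                             ~~~~^^^^^^^^^^^^^^^^^^^^^^^^^^^^^^^^^^^^^^^^^^^^^^^
  File "m5.py", line 16, in wire
    A,m=np.array(A),np.array(m);d=np.linalg.lstsq(A,m-.05,rcond=None)[0]
                                  ~~~~~~~~~~~~~~~^^^^^^^^^^^^^^^^^^^^
    _assert_2d(a, b)
    ~~~~~~~~~~^^^^^^
    raise LinAlgError('%d-dimensional array given. Array must be '
            'two-dimensional' % a.ndim)
numpy.linalg.LinAlgError: 1-dimensional array given. Array must be two-dimensional
```

```bash
sed -i 's/        A,m=np.array(A),np.array(m);d=/        if len(m)<6: print(n,"few"); continue\n        A,m=np.array(A),np.array(m);d=/' m5.py; python3 m5.py 5 -14 36
python3 - <<'E'
from h import *
a=[cv2.imread(f"pics/{n}5.png") for n in("scene","top")]
cv2.imwrite("pics/c5.png",np.hstack([cv2.resize(a[0][235:295,250:310],(400,400),interpolation=2),cv2.resize(a[1][155:215,365:425],(400,400),interpolation=2)]))
E
```

```text
t 19.1 tcp [ 0.5788 -0.2306  0.129 ] yaw 17.87 tilt 0.01 F [-0.5 -0.1 -0.6] gap 0.105 gf 53.0 q6 2.32
top few
scene 15 width 0.0093 d world mm [-1.81  0.5 ] resid 0.14 pin centre - bend centre, cab mm [ 1.01 -0.23]
```

View pics/c5.png

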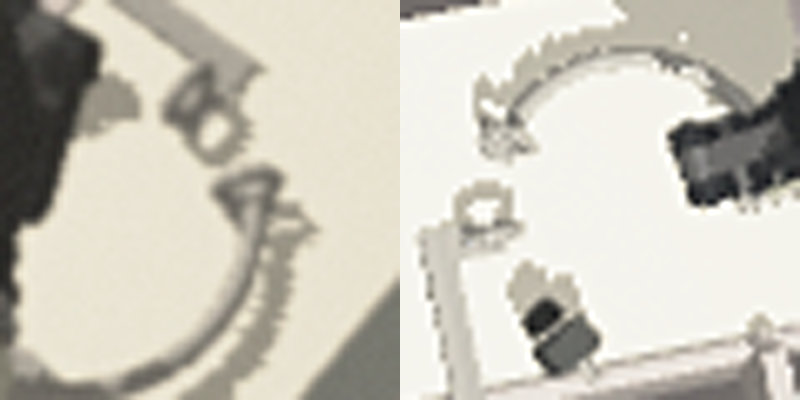

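Picture c5: the tip is centred at the mouth of the fixed ring (scene crop (255,195)), maybe 1 mm outward. I make a small correction and feed on in small steps while watching the force.

```bash
python3 -m jog '{"claw":[-1,-1,-1,-1],"delta_pos":[[-0.06,0,0],[0.179,-0.013,0],[0.179,-0.013,0],[0,0,0]],"angular":[[0,0,0],[0,0,-0.0349],[0,0,-0.0349],[0,0,0]]}'|grep -E "eef|^force"
python3 -m jog '{"claw":[-1,-1,-1],"delta_pos":[[0.179,-0.013,0],[0.179,-0.013,0],[0,0,0]],"angular":[[0,0,-0.0349],[0,0,-0.0349],[0,0,0]]}'|grep -E "eef|^force"
python3 - <<'E'
from h import *
P,y=pinpose(-75,.0003);plan(P,y)
for n in("scene","top"): cv2.imwrite(f"pics/{n}6.png",cv2.cvtColor(snapshot(n),cv2.COLOR_RGB2BGR))
E
python3 m5.py 6 -10 34
```

```text
eef_pos: [0.5815, -0.2292, 0.1291]
force: [0.8, 0.1, -1.8]
eef_pos: [0.5848, -0.2276, 0.1292]
force: [0.1, 0.6, -1.3]
 t 19.98 tcp [ 0.5848 -0.2276  0.1292] yaw 25.96 tilt 0.02 F [ 0.1  0.6 -1.3] gap 0.103 gf 52.9 q6 2.19
shift cm (tool) [ 0.01 -0.   -0.  ] rotvec after [ 0.     0.    -0.002] | shift in goal axes [ 0.01 -0.   -0.  ]
 t 20.07 tcp [ 0.5847 -0.2277  0.1292] yaw 25.92 tilt 0.02 F [ 0.3 -0.3 -1. ] gap 0.101 gf 52.9 q6 2.19
top few
scene 16 width 0.0094 d world mm [-2.09  0.94] resid 0.13 pin centre - bend centre, cab mm [0.23 0.67]
```

```bash
for i in 1 2 3; do python3 -m jog '{"claw":[-1,-1,-1],"delta_pos":[[0.179,-0.013,0],[0.179,-0.013,0],[0,0,0]],"angular":[[0,0,-0.0349],[0,0,-0.0349],[0,0,0]]}'|grep -E "^force"; done
python3 - <<'E'
from h import *
P,y=pinpose(-63,.0003);plan(P,y)
for n in("scene","top"): cv2.imwrite(f"pics/{n}7.png",cv2.cvtColor(snapshot(n),cv2.COLOR_RGB2BGR))
E
python3 m5.py 7 -10 40
```

```text
force: [-0.7, 0.6, -1.3]
force: [-0.6, 0.3, -2.1]
force: [0.8, -0.7, -1.3]
 t 21.2 tcp [ 0.5936 -0.2214  0.1292] yaw 37.96 tilt 0.02 F [ 0.8 -0.7 -1.3] gap 0.104 gf 52.9 q6 2.0
shift cm (tool) [ 0.01 -0.01  0.  ] rotvec after [ 0.     0.    -0.002] | shift in goal axes [ 0.01 -0.01  0.  ]
 t 21.3 tcp [ 0.5934 -0.2215  0.1292] yaw 37.91 tilt 0.02 F [ 0.   0.1 -1. ] gap 0.106 gf 52.9 q6 2.0
top few
scene 15 width 0.0094 d world mm [-1.91  0.51] resid 0.13 pin centre - bend centre, cab mm [0.36 0.89]
```

```bash
for i in 1 2 3; do python3 -m jog '{"claw":[-1,-1,-1],"delta_pos":[[0.162,0.004,0],[0.162,0.004,0],[0,0,0]],"angular":[[0,0,-0.0349],[0,0,-0.0349],[0,0,0]]}'|grep -E "^force"; done
python3 - <<'E'
from h import *
P,y=pinpose(-51,.0003);plan(P,y)
for n in("scene","top"): cv2.imwrite(f"pics/{n}8.png",cv2.cvtColor(snapshot(n),cv2.COLOR_RGB2BGR))
a=[cv2.imread(f"pics/{n}8.png") for n in("scene","top")]
cv2.imwrite("pics/c8.png",np.hstack([cv2.resize(a[0][225:285,245:305],(400,400),interpolation=2),cv2.resize(a[1][155:215,365:425],(400,400),interpolation=2)]))
E
python3 m5.py 8 -4 40
```

```text
force: [1.2, 0.3, -1.4]
force: [0.4, -0.7, -0.8]
force: [0.4, 0.5, -1.6]
 t 22.43 tcp [ 0.6008 -0.215   0.1292] yaw 49.95 tilt 0.02 F [ 0.4  0.5 -1.6] gap 0.106 gf 52.9 q6 1.8
shift cm (tool) [ 0.12 -0.09  0.  ] rotvec after [-0.     0.    -0.002] | shift in goal axes [ 0.12 -0.09  0.  ]
 t 22.52 tcp [ 0.6007 -0.215   0.1292] yaw 49.91 tilt 0.02 F [ 0.3  0.4 -1.2] gap 0.11 gf 52.9 q6 1.8
top few
scene 11 width 0.0095 d world mm [-2.12  1.6 ] resid 0.11 pin centre - bend centre, cab mm [-0.01  1.28]
```

View pics/c8.png

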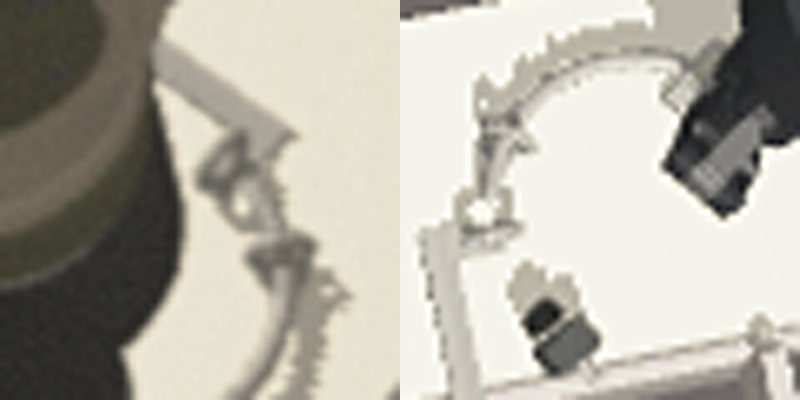

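Picture c8: the wire is through the fixed ring and its tip (top crop (487,190)) points at the door ring's bore (485,212). I continue gently.

```bash
python3 -m jog '{"claw":[-1,-1,-1],"delta_pos":[[0.16,0.01,0],[0.16,0.01,0],[0,0,0]],"angular":[[0,0,-0.0349],[0,0,-0.0349],[0,0,0]]}'|grep -E "^force"; for i in 1 2 3; do python3 -m jog '{"claw":[-1,-1,-1],"delta_pos":[[0.179,-0.013,0],[0.179,-0.013,0],[0,0,0]],"angular":[[0,0,-0.0349],[0,0,-0.0349],[0,0,0]]}'|grep -E "^force"; done
python3 - <<'E'
from h import *
P,y=pinpose(-35,.0003);plan(P,y)
for n in("scene","top"): cv2.imwrite(f"pics/{n}9.png",cv2.cvtColor(snapshot(n),cv2.COLOR_RGB2BGR))
E
python3 m5.py 9 0 42
```

```text
force: [-0.7, 0.1, -1.0]
force: [0.2, 0.8, 0.1]
force: [0.0, -0.7, -1.2]
force: [-0.1, 0.7, -1.0]
 t 24.02 tcp [ 0.6078 -0.203   0.1292] yaw 65.95 tilt 0.02 F [-0.1  0.7 -1. ] gap 0.105 gf 52.9 q6 1.54
shift cm (tool) [ 0.18 -0.09 -0.  ] rotvec after [-0.     0.    -0.002] | shift in goal axes [ 0.18 -0.08 -0.  ]
 t 24.12 tcp [ 0.6078 -0.2031  0.1292] yaw 65.91 tilt 0.02 F [ 0.5  0.3 -1.2] gap 0.105 gf 52.9 q6 1.54
top few
scene 8 width 0.0093 d world mm [-1.32 -0.52] resid 0.08 pin centre - bend centre, cab mm [ 0.03 -0.79]
```

```bash
python3 -m jog '{"claw":[-1,-1,-1],"delta_pos":[[0.195,-0.025,0],[0.195,-0.025,0],[0,0,0]],"angular":[[0,0,-0.0349],[0,0,-0.0349],[0,0,0]]}'|grep -E "^force"; for i in 1 2 3; do python3 -m jog '{"claw":[-1,-1,-1],"delta_pos":[[0.179,-0.013,0],[0.179,-0.013,0],[0,0,0]],"angular":[[0,0,-0.0349],[0,0,-0.0349],[0,0,0]]}'|grep -E "^force"; done
python3 - <<'E'
from h import *
P,y=pinpose(-19,.0003);plan(P,y)
for n in("scene","top"): cv2.imwrite(f"pics/{n}10.png",cv2.cvtColor(snapshot(n),cv2.COLOR_RGB2BGR))
a=[cv2.imread(f"pics/{n}10.png") for n in("scene","top")]
cv2.imwrite("pics/c10.png",np.hstack([cv2.resize(a[0][225:285,235:295],(400,400),interpolation=2),cv2.resize(a[1][155:215,365:425],(400,400),interpolation=2)]))
E
```

```text
force: [0.3, -0.4, -1.6]
force: [-0.4, 1.1, -0.7]
force: [0.2, 0.0, -0.9]
force: [0.2, -0.6, -1.3]
 t 25.62 tcp [ 0.6108 -0.1886  0.1292] yaw 81.95 tilt 0.02 F [ 0.2 -0.6 -1.3] gap 0.104 gf 52.9 q6 1.29
shift cm (tool) [ 0.16 -0.02  0.  ] rotvec after [-0.     0.    -0.002] | shift in goal axes [ 0.16 -0.02  0.  ]
```

View pics/c10.png

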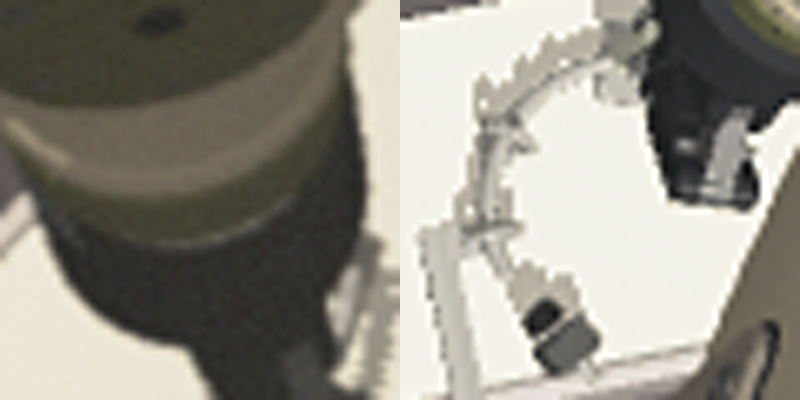

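Picture c10: the wire runs through both rings (top crop (490,120) and (485,212)), and the tip at about (512,282) is nearing the pad at (543,312). Now fine steps, feeling for the stop.

```bash
for i in 1 2 3 4 5; do python3 -m jog '{"claw":[-1,-1],"delta_pos":[[0.09,-0.006,0],[0,0,0]],"angular":[[0,0,-0.0175],[0,0,0]]}'|grep -E "eef|^force"; done; python3 -c "
from h import *
s,M=st();print(s['moment'])"
```

```text
eef_pos: [0.6109, -0.1879, 0.1292]
force: [-0.1, 0.6, -0.9]
eef_pos: [0.611, -0.1869, 0.1292]
force: [-0.1, 0.3, -1.3]
eef_pos: [0.611, -0.186, 0.1292]
force: [-0.1, -0.8, -1.4]
eef_pos: [0.611, -0.1851, 0.1292]
force: [0.1, -0.3, -0.8]
eef_pos: [0.611, -0.1842, 0.1292]
force: [-0.5, 0.9, -1.7]
 t 26.98 tcp [ 0.611  -0.1842  0.1292] yaw 86.94 tilt 0.02 F [-0.5  0.9 -1.7] gap 0.108 gf 52.9 q6 1.21
[-0.00782501  0.06478483  0.03168751]
```

```bash
for i in 1 2 3; do python3 -m jog '{"claw":[-1,-1],"delta_pos":[[0.09,-0.006,0],[0,0,0]],"angular":[[0,0,-0.0175],[0,0,0]]}'|grep -E "eef|^force"; done; python3 -c "
from h import *
s,M=st();print(s['moment'])"
```

```text
eef_pos: [0.611, -0.1833, 0.1292]
force: [0.1, -0.0, -0.9]
eef_pos: [0.611, -0.1824, 0.1292]
force: [0.5, 0.1, -1.0]
eef_pos: [0.6109, -0.1815, 0.1292]
force: [-0.4, -0.7, -0.6]
 t 27.73 tcp [ 0.6109 -0.1815  0.1292] yaw 89.95 tilt 0.02 F [-0.4 -0.7 -0.6] gap 0.104 gf 52.9 q6 1.16
[-0.01009178 -0.01022301 -0.00224373]
```

```bash
for i in 1 2 3; do python3 -m jog '{"claw":[-1,-1],"delta_pos":[[0.09,-0.006,0],[0,0,0]],"angular":[[0,0,-0.0175],[0,0,0]]}'|grep -E "eef|^force"; python3 -c "
from h import *
print(sensors.state()['moment'].round(3))"; done
```

```text
eef_pos: [0.6109, -0.1806, 0.1292]
force: [-0.5, 0.1, -0.2]
[-0.044 -0.01   0.008]
eef_pos: [0.6108, -0.1797, 0.1292]
force: [1.1, -0.5, -1.8]
[ 0.018 -0.039 -0.035]
eef_pos: [0.6107, -0.1788, 0.1292]
force: [0.6, 0.4, -0.6]
[0.001 0.022 0.01 ]
```

```bash
for i in 1 2 3; do python3 -m jog '{"claw":[-1,-1],"delta_pos":[[0.09,-0.006,0],[0,0,0]],"angular":[[0,0,-0.0175],[0,0,0]]}'|grep -E "eef|^force"; python3 -c "
from h import *
print(sensors.state()['moment'].round(3))"; done
python3 - <<'E'
from h import *
for n in("scene","top"): cv2.imwrite(f"pics/{n}11.png",cv2.cvtColor(snapshot(n),cv2.COLOR_RGB2BGR))
a=cv2.imread("pics/top11.png");cv2.imwrite("pics/c11.png",cv2.resize(a[160:220,365:425],(600,600),interpolation=2))
E
```

```text
eef_pos: [0.6106, -0.1779, 0.1292]
force: [0.4, -0.5, -0.3]
[-0.018 -0.029 -0.033]
eef_pos: [0.6105, -0.1771, 0.1292]
force: [-0.0, -0.4, -1.0]
[ 0.012 -0.071 -0.029]
eef_pos: [0.6103, -0.1762, 0.1292]
force: [0.1, -0.0, -0.6]
[ 0.031 -0.011  0.047]
```

View pics/c11.png

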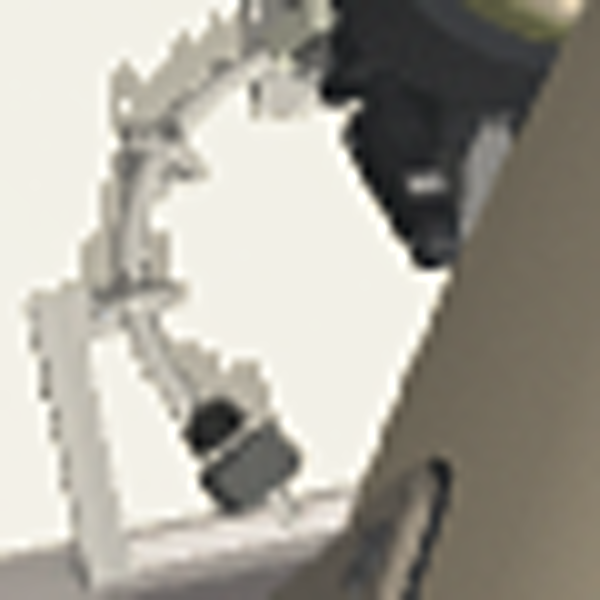

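Picture c11: the tip at about (190,405) is just at the black pad (215,425). A few more fine steps.

```bash
for i in 1 2 3; do python3 -m jog '{"claw":[-1,-1],"delta_pos":[[0.09,-0.006,0],[0,0,0]],"angular":[[0,0,-0.0175],[0,0,0]]}'|grep -E "eef|^force"; python3 -c "
from h import *
print(sensors.state()['moment'].round(3))"; done
```

```text
eef_pos: [0.6105, -0.1752, 0.1293]
force: [1.9, 0.9, -1.6]
[ 0.136 -0.231 -0.096]
eef_pos: [0.6104, -0.1742, 0.1293]
force: [0.5, 1.3, -1.2]
[ 0.308 -0.433 -0.133]
eef_pos: [0.6103, -0.1734, 0.1293]
force: [2.7, 1.1, -1.0]
[ 0.452 -0.665 -0.268]
```

```bash
for i in 1 2 3 4; do python3 -m jog '{"claw":[-1],"delta_pos":[[0,0,0]],"angular":[[0,0,0]]}'|grep -E "^force"; python3 -c "
from h import *
print(sensors.state()['moment'].round(3))"; done; python3 -c "
from h import *
P,y=pinpose(-2,0);plan(P,y)"
```

```text
force: [2.2, 2.4, -1.1]
[ 0.465 -0.639 -0.233]
force: [2.4, 1.2, -0.9]
[ 0.491 -0.701 -0.324]
force: [3.3, 2.4, 0.1]
[ 0.457 -0.727 -0.241]
force: [2.3, 2.3, -0.3]
[ 0.492 -0.751 -0.298]
 t 30.57 tcp [ 0.61   -0.1736  0.1293] yaw 98.95 tilt 0.01 F [ 2.3  2.3 -0.3] gap 0.103 gf 53.0 q6 1.01
shift cm (tool) [0.17 0.02 0.04] rotvec after [ 0.     0.    -0.002] | shift in goal axes [0.17 0.02 0.04]
```

```bash
python3 -m jog '{"claw":[-1,-1,-1,-1,-1],"delta_pos":[[0.045,-0.003,0],[0,0,0],[0,0,0],[0,0,0],[0,0,0]],"angular":[[0,0,-0.0087],[0,0,0],[0,0,0],[0,0,0],[0,0,0]]}'|grep -E "eef|^force"
for i in 1 2; do python3 -m jog '{"claw":[-1],"delta_pos":[[0,0,0.03]],"angular":[[0,0,0]]}'|grep -E "eef|^force"; done
```

```text
eef_pos: [0.6099, -0.1731, 0.1293]
force: [4.5, 2.7, -1.0]
eef_pos: [0.6099, -0.1732, 0.1291]
force: [4.6, 2.1, 0.3]
eef_pos: [0.6099, -0.1732, 0.1289]
force: [3.6, 2.7, 3.1]
```

```bash
python3 -m jog '{"claw":[-1,-1,-1],"delta_pos":[[-0.09,-0.006,0],[-0.09,-0.006,0],[0,0,0]],"angular":[[0,0,0.0175],[0,0,0.0175],[0,0,0]]}'|grep -E "eef|^force"
python3 -c "
from h import *
s,_=st();print(s['moment'].round(3))"
```

```text
eef_pos: [0.6098, -0.1751, 0.1289]
force: [2.2, 1.8, 3.3]
 t 31.82 tcp [ 0.6098 -0.1751  0.1289] yaw 97.42 tilt 0.03 F [2.2 1.8 3.3] gap 0.105 gf 53.6 q6 1.04
[ 0.52  -0.535 -0.223]
```

```bash
python3 -m jog '{"claw":[-1,-1],"delta_pos":[[-0.06,-0.004,-0.02],[0,0,0]],"angular":[[0,0,0.012],[0,0,0]]}'|grep -E "eef|^force"
python3 -m jog '{"claw":[-0.7,-0.6,-0.5,-0.4,-0.4],"delta_pos":[[0,0,0],[0,0,0],[0,0,0],[0,0,0],[0,0,0]],"angular":[[0,0,0],[0,0,0],[0,0,0],[0,0,0],[0,0,0]]}'
python3 -m jog '{"claw":[-0.4,-0.4,-0.4,-0.4,-0.4],"delta_pos":[[0,0,-1],[0,0,-2],[0,0,-3],[0,0,-4],[0,0,0]],"angular":[[0,0,0],[0,0,0],[0,0,0],[0,0,0],[0,0,0]]}'
python3 -m jog '{"claw":[-0.4,-0.4,-0.4,-0.4],"delta_pos":[[0,0,-4],[-5,0,0],[-5,0,0],[-5,0,0]],"angular":[[0,0,0],[0,0,0],[0,0,0],[0,0,0]]}'
python3 - <<'E'
from h import *
a=[cv2.cvtColor(snapshot(n),cv2.COLOR_RGB2BGR) for n in("scene","top")]
cv2.imwrite("pics/top12.png",a[1]);cv2.imwrite("pics/scene12.png",a[0])
cv2.imwrite("pics/c12.png",np.hstack([cv2.resize(a[0][180:330,210:360],(400,400),interpolation=2),cv2.resize(a[1][140:230,350:440],(400,400),interpolation=2)]))
E
```

```text
eef_pos: [0.6097, -0.1755, 0.1289]
force: [2.0, 3.0, 2.7]
time: 32.7
eef_pos: [0.6099, -0.1756, 0.1287]
tcp_rot: [0.664, 0.748, -0.0, -0.0]
force: [-1.0, -0.2, 0.3]
finger_gap: 0.299
grasp_force: 0.0
time: 33.33
eef_pos: [0.612, -0.1763, 0.2337]
tcp_rot: [0.664, 0.748, 0.001, 0.004]
force: [1.3, -0.1, 0.0]
finger_gap: 0.298
grasp_force: 0.0
time: 33.83
eef_pos: [0.6277, -0.3255, 0.2687]
tcp_rot: [0.664, 0.748, -0.0, -0.0]
force: [0.6, 0.6, 0.2]
finger_gap: 0.3
grasp_force: 0.0
```

View pics/c12.png

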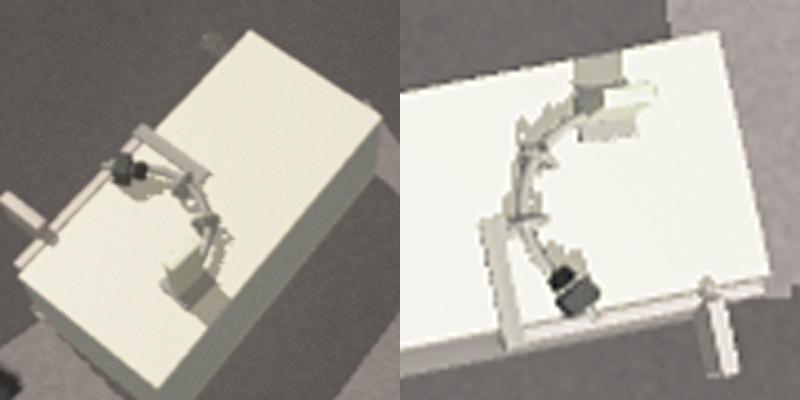

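Picture c12: the pin stands flat on the top, wire through both rings (top crop (535,155) and (525,215)), with its tip at the pad (562,278). The door is shut and the arm is clear, so I hand in.

```bash
python3 -c "
from cell import workorder
print(workorder.hand_in())"
```

```text
the job is handed in; nothing more can be done
None
```

The job is handed in, with no verdict returned yet: the door is shut, the pin stands flat on the cabinet's top through both rings, and I pressed its tip on the stop at about 5 N before letting go; none of the moves came near the jar, the elephant or the hair clips.

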